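# Put the spice jars back in their caddy and stopper them

## Robot

A 6-joint arm with a two-finger parallel gripper is mounted at the origin on the work surface. World frame = base frame: x ahead of the robot, y to its left, z up, the work surface at z = 0. Lengths are in m, angles in rad, forces in N, time in s.
With the tool pointing down it reaches from about 0.3 to 0.775 m from the base axis. Payload 14.6 kg.
Tool frame: the origin (TCP) lies midway between the tips of the shut fingers; the grasp point (between the pads) lies 19 mm behind it (ctrl.tcp_to_grasp is the z of the grasp point in the tool frame, in m); z points along the fingers, y is the line along which they close (so a half turn about z gives the same grasp; the last joint's range is limited). The gripper opens to 94 mm and grips with 3 to 60 N. Pads are 16 mm wide; open, the fingers measure 119 mm over their backs; the gripper's body (75 mm by 177 mm) begins 78 mm behind the grasp point.
Start: joints at [-0.067, 0.3, 1.521, -0, 1.321, -0.067], TCP at [0.55, -0, 0.205] pointing down, gripper open.
Joint ranges: [-3.03, 3.03], [-0.79, 2.21], [0.23, 2.52], [-1.04, 4.18], [0, 3.07], [-2.55, 2.55]. Speed limits (rad/s): [2.22, 2.22, 2.57, 3.14, 3.14, 3.14].

## Interface

Orientations are given as [roll, pitch, yaw] about the fixed x, y, z axes, in that order (R = Rz(yaw) Ry(pitch) Rx(roll)).
In Python, from station import monitor, camera, ctrl gives the robot as it stands.
- The arm moves only by the tool apply_moves, never from a script. Its argument "plan" is one flat list of numbers, 4 for each row, row after row: the shift along the tool's x, y, z in mm, then the turn about the tool's z in rad. In form: [dx, dy, dz, spin, dx, dy, dz, spin, ...]. A call has 1 to 20 rows; each row shifts and turns the commanded pose from where the row before left it, along the tool's axes as they then stand; what a row does not reach is not made up. A row lasts 1/10 s, in which the tool goes at most 50 mm and 8.59 degrees, less where a joint would pass 70% of its speed; a pose out of reach is approached as far as the arm can. A call is refused whole if a number of a shift passes 50 or a number of a turn 0.15, either way. A call with a gripper value outside its range is refused whole. "hand" is the gripper command: -1 is shut, 1 is fully open, values between are in proportion, set as the call begins (left out, the last holds). The fingers move at their own pace and stop on an object; "squeeze" is the grip in N (left out, the last holds). Time passes only in rows, so rows that do not move let the fingers close. It gives the time, the measured TCP pose, the force, the opening and the grip force at its end, in the units of the state.
- monitor.get_obs(): the state, without advancing time (a new reading comes with each control period).
- camera(name): name is "scene" or "side" or "wrist"; returns a dict with "image" (384x512x3 uint8, red, green, blue), "range_z" (384x512 float32, m along the optical axis (not along the pixel's ray), 0 where there is no reading), "mtx" (3x3 intrinsics, pixels), "distortion" ([k1, k2, p1, p2, k3] as OpenCV has them; the pictures are not rectified), "rvec" (rotation vector, rad) and "tvec" (3), from world to camera coordinates, as OpenCV has them. Camera axes: x right, y down, z forward; pixel columns grow to the right and rows downward; lengths in m; the calibration is good to about 2 mm. A picture is of the moment at which its call begins.
- ctrl.hand_in(): hands the job in; it is judged then, once.
The state is a dict: "time_s": time; "qpos": joint angles; "joint_vel": joint speeds; "tau": joint torques, N m; "ee_pos": TCP position; "eef_rot": TCP orientation; "force": force on the tool from outside, world axes, zero at the start; "moment": the same for the moment, N m; "grip_width": finger opening in m; "grip_force": force on a finger pad.
Only numpy, scipy, OpenCV 4.12 (cv2) and the standard library are available. Lean on these libraries where they do the work, as an engineer would, in place of code of your own. Each camera call takes 0.05 s, during which the arm holds its last target. There are 200 camera calls.

## Task

After cooking, clear up the spice jars: stand every blue and white porcelain jar on the table upright in a cell of its own in the wooden caddy, and close each with a stopper of its own colour from the terracotta dish, pushed home until the cap rests on the rim; a stopper left over stays in the dish. The porcelain is thin: hold the jars with a light grip, set them down instead of dropping them, never force a stopper or tip a jar over. Leave the cups, salt, pepper mill, honey and spoon where they are.

Things in the scene. Friction and masses are not known exactly. Their poses are not given: they have to be found in the camera images.
- caddy: wooden caddy, fixed, 192 x 192 mm, 50 mm high; origin at the centre of its underside, z up; walls, dividers and floor 8 mm thick (inner floor 8 mm above the table). Dividers crossing at its centre make four square open cells, 84 mm wide, centred 46 mm either way from the origin along the caddy's x and y axes
- dish: low terracotta serving dish in which the stoppers stand, fixed, 290 mm (its x) by 130 mm (its y), lip 12 mm high, floor 5 mm thick; origin at the centre of its underside
- jar_blue1: blue thin porcelain jar (may be absent), 108 mm tall, 260 g, heavy foot: body 66 mm wide, above the shoulder a straight white neck 44 mm wide from 78 mm up to the rim, where it is held; bore 36 mm wide, 31 mm deep. Origin: centre of underside, z up. Cracks if fingers squeeze it over 50 N each, if let fall over 10 mm or set down with over 60 N, or if a stopper presses it over 40 N
- jar_blue1_rim (a point): centre of the mouth of jar_blue1, level with its rim, 108 mm above its underside
- jar_blue2: blue thin porcelain jar (may be absent), 108 mm tall, 260 g, heavy foot: body 66 mm wide, above the shoulder a straight white neck 44 mm wide from 78 mm up to the rim, where it is held; bore 36 mm wide, 31 mm deep. Origin: centre of underside, z up. Cracks if fingers squeeze it over 50 N each, if let fall over 10 mm or set down with over 60 N, or if a stopper presses it over 40 N
- jar_blue2_rim (a point): centre of the mouth of jar_blue2, level with its rim, 108 mm above its underside
- jar_white1: white thin porcelain jar (may be absent), 108 mm tall, 260 g, heavy foot: body 66 mm wide, above the shoulder a straight white neck 44 mm wide from 78 mm up to the rim, where it is held; bore 36 mm wide, 31 mm deep. Origin: centre of underside, z up. Cracks if fingers squeeze it over 50 N each, if let fall over 10 mm or set down with over 60 N, or if a stopper presses it over 40 N
- jar_white1_rim (a point): centre of the mouth of jar_white1, level with its rim, 108 mm above its underside
- jar_white2: white thin porcelain jar (may be absent), 108 mm tall, 260 g, heavy foot: body 66 mm wide, above the shoulder a straight white neck 44 mm wide from 78 mm up to the rim, where it is held; bore 36 mm wide, 31 mm deep. Origin: centre of underside, z up. Cracks if fingers squeeze it over 50 N each, if let fall over 10 mm or set down with over 60 N, or if a stopper presses it over 40 N
- jar_white2_rim (a point): centre of the mouth of jar_white2, level with its rim, 108 mm above its underside
- stopper_blue1: stopper for either blue jar, 44 mm tall, 45 g: cork plug 20 mm long, 27 mm wide at the foot, 33 mm at the top, under a round blue cap 48 mm wide with a straight side 20 to 37 mm above the foot. Origin: centre of foot, z up. Stands on its foot in the dish, in a row along the dish's x, about 64 mm apart. Goes in with 1.5 mm play, by its own weight, until the cap rests on the rim
- stopper_blue1_flange (a point): centre of the underside of the cap of stopper_blue1, 20 mm above its foot; coincides with the rim point of its jar when home
- stopper_blue2: stopper for either blue jar, 44 mm tall, 45 g: cork plug 20 mm long, 27 mm wide at the foot, 33 mm at the top, under a round blue cap 48 mm wide with a straight side 20 to 37 mm above the foot. Origin: centre of foot, z up. Stands on its foot in the dish, in a row along the dish's x, about 64 mm apart. Goes in with 1.5 mm play, by its own weight, until the cap rests on the rim
- stopper_blue2_flange (a point): centre of the underside of the cap of stopper_blue2, 20 mm above its foot; coincides with the rim point of its jar when home
- stopper_white1: stopper for either white jar, 44 mm tall, 45 g: cork plug 20 mm long, 27 mm wide at the foot, 33 mm at the top, under a round white cap 48 mm wide with a straight side 20 to 37 mm above the foot. Origin: centre of foot, z up. Stands on its foot in the dish, in a row along the dish's x, about 64 mm apart. Goes in with 1.5 mm play, by its own weight, until the cap rests on the rim
- stopper_white1_flange (a point): centre of the underside of the cap of stopper_white1, 20 mm above its foot; coincides with the rim point of its jar when home
- stopper_white2: stopper for either white jar, 44 mm tall, 45 g: cork plug 20 mm long, 27 mm wide at the foot, 33 mm at the top, under a round white cap 48 mm wide with a straight side 20 to 37 mm above the foot. Origin: centre of foot, z up. Stands on its foot in the dish, in a row along the dish's x, about 64 mm apart. Goes in with 1.5 mm play, by its own weight, until the cap rests on the rim
- stopper_white2_flange (a point): centre of the underside of the cap of stopper_white2, 20 mm above its foot; coincides with the rim point of its jar when home
- cup_a: blue tea cup, 88 mm wide, 58 mm high; bystander, to be left where it is; origin at the centre of its underside
- cup_b: blue tea cup, 88 mm wide, 58 mm high; bystander, to be left where it is; origin at the centre of its underside
- salt: steel salt shaker, 40 mm wide, 72 mm high, standing among the jars; bystander, to be left where it is; origin at the centre of its underside
- mill: dark wooden pepper mill, 52 mm wide, 153 mm high; bystander, to be left where it is; origin at the centre of its underside
- honey: amber honey jar with a yellow lid, 68 mm wide, 85 mm high; bystander, to be left where it is; origin at the centre of its underside
- spoon: steel spoon with a brown handle, 150 mm long, lying flat; bystander, to be left where it is; origin near its middle
There are look-alikes about, which are no part of the job. What is shaped like the stopper_white2 but red is not meant.

How it is judged:
By the outcome, as a careful person would: the job done as asked, in the order asked, and still so for the second after the job is handed in, with the robot touching nothing.
Of jar_blue1, jar_blue2, jar_white1, jar_white2 only 3 to 4 are there at a start; the rules pass over those that are not, and their reading is None.
At some moment in a run one of jar_blue1, jar_blue2, jar_white1, jar_white2 may be knocked a few centimetres aside while the robot is not near it.
It also fails if it takes over 210 s, if anything falls off the work surface, if the arm or the gripper's body presses on something with over 40 N, if the wrist force passes 120 N, or if a joint passes its speed limit or range.

## Working session

There is one attempt and no reset: what is moved stays moved. The work goes in short steps, Python scripts to look and compute and a tool call to move; the robot and the scene stay as the last step left them, time stands still between calls to the robot, and variables do not carry over. Pictures are saved under pics/ and viewed, at most 14 in all, crops included, and the job is handed in when it is done.

Besides the shell and the picture viewer there is one more tool, called after "Request:" by a JSON object that holds its "op" and its "data". apply_moves: Moves the arm, as the interface text tells. Its arguments: {"type":"object","properties":{"plan":{"type":"array","items":{"type":"number"}},"hand":{"type":"number"},"squeeze":{"type":"number"}},"required":["plan"]}

```bash
ls; mkdir -p pics; cat > h.py <<'E'
import numpy as np, cv2
from station import monitor, camera, ctrl
def snap(n,f=None):
    c=camera(n)
    if f: cv2.imwrite('pics/'+f,c['image'][:,:,::-1])
    return c
def cloud(c):
    h,w=c['range_z'].shape
    u,v=np.meshgrid(np.arange(w),np.arange(h))
    p=cv2.undistortPoints(np.stack([u,v],-1).reshape(-1,1,2).astype(np.float64),c['mtx'],np.array(c['distortion'])).reshape(h,w,2)
    z=c['range_z'].astype(float)
    P=np.dstack([p*z[...,None],z])
    R=cv2.Rodrigues(np.array(c['rvec'],float))[0]
    W=(P-np.array(c['tvec']).reshape(3))@R
    W[z==0]=np.nan
    return W
E
python3 - <<'E'
from h import *
a=snap('scene','s0.png');b=snap('side','d0.png');w=snap('wrist','w0.png')
np.savez('c0.npz',s=cloud(a),si=a['image'],d=cloud(b),di=b['image'],w=cloud(w),wi=w['image'])
for c in (a,b,w):
    R=cv2.Rodrigues(np.array(c['rvec'],float))[0]; print(-R.T@np.array(c['tvec']).reshape(3),R[2],c['mtx'][0][0])
print(monitor.get_obs(),ctrl.tcp_to_grasp)
E
```

```text
pics
[ 1.33272596 -0.38329418  0.72862339] [-0.72221176  0.38866126 -0.57214736] 385.65567250366587
[-0.14672776 -0.69267208  0.74432335] [ 0.55937964  0.61421248 -0.55663044] 450.2075484835246
[0.5495315  0.07032504 0.3840504 ] [-0.00107347 -0.24297151 -0.97003283] 291.934299628089
{'time_s': 0.15, 'qpos': array([-6.65934680e-02,  3.00349849e-01,  1.52139815e+00, -4.42638175e-06,
        1.32068974e+00, -6.66514465e-02]), 'joint_vel': array([-0.00238962, -0.00329098, -0.00077583, -0.00110185,  0.00027331,
       -0.00040133]), 'tau': array([-2.50185103e-04, -5.31960297e+01, -3.52822959e+01,  7.07691838e-02,
        2.35654798e-02, -3.66386917e-05]), 'ee_pos': array([5.49818408e-01, 1.16066454e-05, 2.05030227e-01]), 'eef_rot': array([-3.14074915e+00, -5.20065471e-05,  1.57085538e+00]), 'force': array([ 0.13831223, -0.17236415,  0.21129044]), 'moment': array([ 0.03071464, -0.01173306, -0.01989229]), 'grip_force': 0.0, 'grip_width': 0.09433485353775968} -0.0188
```

View pics/s0.png

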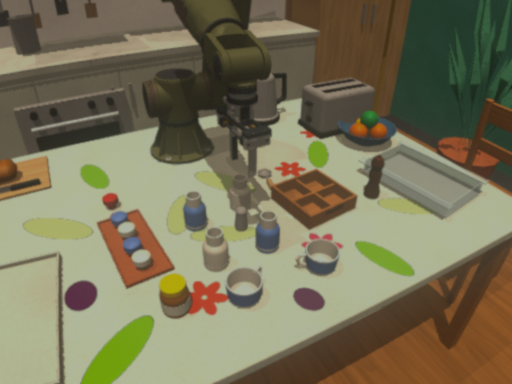

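View pics/d0.png

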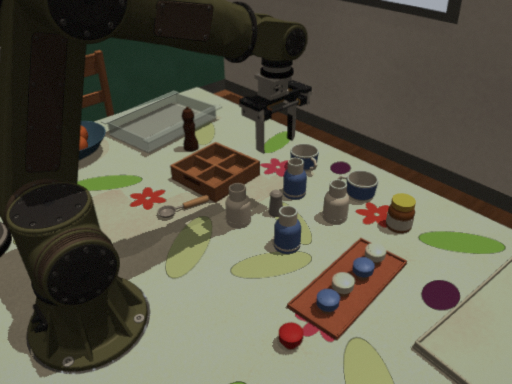

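```bash
cat > top.py <<'E'
import numpy as np,cv2,sys
# top-down map, 1 px = 1.25mm, x from .1 to .9 up->, y from .5 (left) to -.5
def top(sets,f,x0=.2,x1=.85,y0=-.45,y1=.45,s=.0015):
    H=int((x1-x0)/s);W=int((y1-y0)/s)
    im=np.zeros((H,W,3),np.uint8);zb=np.full((H,W),-1.)
    P=np.concatenate([a.reshape(-1,3) for a,_ in sets]);C=np.concatenate([i.reshape(-1,3) for _,i in sets])
    ok=np.isfinite(P[:,0])&(P[:,2]<.17)&(P[:,2]>-.02);P=P[ok];C=C[ok]
    o=np.argsort(P[:,2]);P=P[o];C=C[o]
    r=((x1-P[:,0])/s).astype(int);c=((y1-P[:,1])/s).astype(int)
    for dr in(0,1):
        for dc in(0,1):
            k=(r>=0)&(r+dr<H)&(c>=0)&(c+dc<W)
            im[r[k]+dr,c[k]+dc]=C[k][:,::-1]
    for x in np.arange(.2,.9,.1):cv2.line(im,(0,int((x1-x)/s)),(8,int((x1-x)/s)),(0,255,0),1)
    for y in np.arange(-.4,.41,.1):cv2.line(im,(int((y1-y)/s),0),(int((y1-y)/s),8),(0,255,0),1)
    cv2.imwrite(f,im)
if __name__=='__main__':
    d=np.load('c0.npz');top([(d['s'],d['si']),(d['d'],d['di']),(d['w'],d['wi'])],'pics/top0.png')
E
python3 top.py
```

```text
(no output)
```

View pics/top0.png

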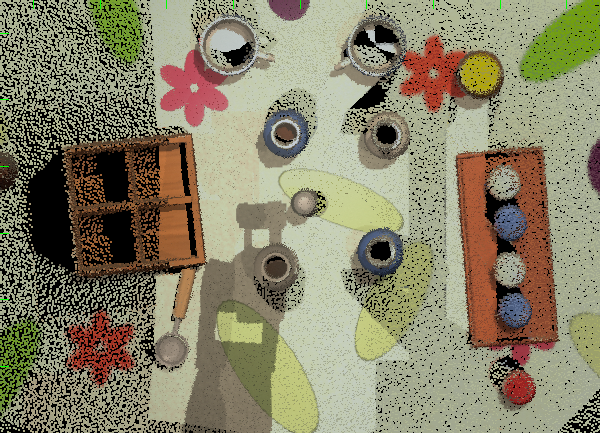

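The scene view shows blue jars at px (195,212) and (268,232), white jars at (240,195) and (215,250), and the salt at (241,218). The dish holds stoppers in the order blue, white, blue, white, the red decoy at (110,200) stands outside it, and the caddy is at (313,195). The side view agrees. The top map (1.5 mm/px) shows jars at (288,132), (386,133), (277,267) and (381,250). Next I'll fit precise centres.

```bash
cat >> h.py <<'E'
from scipy.optimize import least_squares
def fitc(P,g,z0,z1,r,rad=.04):
    """circle of known radius r through the outermost points in the band z0..z1 near g"""
    k=np.isfinite(P[...,0])&(P[...,2]>z0)&(P[...,2]<z1)&(np.hypot(P[...,0]-g[0],P[...,1]-g[1])<rad)
    Q=P[k][:,:2]
    if len(Q)<15: return None
    c=np.array(g,float)
    for _ in range(4):
        d=np.hypot(*(Q-c).T); S=Q[d>r-.007]
        if len(S)<10: return None
        c=least_squares(lambda p:np.hypot(*(S-p).T)-r,c,loss='soft_l1',f_scale=.001).x
    return c.round(4),len(S),np.round(np.nanmedian(P[k][:,2]),4),np.round(np.percentile(P[k][:,2],95),4)
E
cat > m0.py <<'E'
from h import *
d=np.load('c0.npz')
px=lambda c,r:(.85-r*.0015,.45-c*.0015)
J={'b1':px(288,132),'w1':px(386,133),'w2':px(277,267),'b2':px(381,250)}
S={'sw1':px(504,182),'sb1':px(510,222),'sw2':px(510,268),'sb2':px(514,311)}
for n,g in J.items():
    for k in 'sdw': print(n,k,np.round(g,3),fitc(d[k],g,.084,.113,.022))
for n,g in S.items():
    for k in 'sdw': print(n,k,np.round(g,3),fitc(d[k],g,.028,.053,.024,.03))
for k in 'sdw':
    P=d[k];a=P[np.isfinite(P[...,0])&(P[...,2]>.042)&(P[...,2]<.06)&(abs(P[...,0]-.545)<.13)&(abs(P[...,1]-.25)<.13)]
    print(k,len(a),'caddy',cv2.minAreaRect((a[:,:2]*1000).astype(np.float32)),np.median(a[:,2]) if len(a) else 0)
    t=P[(abs(P[...,2])<.01)];print('table z',np.median(t[:,2]))
E
python3 m0.py
```

```text
b1 s [0.652 0.018] (array([0.6533, 0.0219]), 229, np.float64(0.0982), np.float64(0.1074))
b1 d [0.652 0.018] (array([0.6491, 0.0226]), 202, np.float64(0.0982), np.float64(0.1073))
b1 w [0.652 0.018] (array([0.6484, 0.0232]), 1131, np.float64(0.1047), np.float64(0.1085))
w1 s [ 0.65  -0.129] (array([ 0.6501, -0.1297]), 261, np.float64(0.0988), np.float64(0.1076))
w1 d [ 0.65  -0.129] (array([ 0.647 , -0.1293]), 248, np.float64(0.0976), np.float64(0.1071))
w1 w [ 0.65  -0.129] (array([ 0.6472, -0.1246]), 325, np.float64(0.1049), np.float64(0.1087))
w2 s [0.449 0.034] (array([0.4532, 0.0365]), 173, np.float64(0.0976), np.float64(0.107))
w2 d [0.449 0.034] (array([0.4496, 0.0374]), 249, np.float64(0.0981), np.float64(0.1073))
w2 w [0.449 0.034] (array([0.4526, 0.0383]), 1159, np.float64(0.1053), np.float64(0.1087))
b2 s [ 0.475 -0.122] (array([ 0.4753, -0.1207]), 205, np.float64(0.0978), np.float64(0.1076))
b2 d [ 0.475 -0.122] (array([ 0.472 , -0.1198]), 287, np.float64(0.0977), np.float64(0.1074))
b2 w [ 0.475 -0.122] (array([ 0.4727, -0.1194]), 325, np.float64(0.0954), np.float64(0.10
[... 665 characters left out ...]
83 -0.321] (array([ 0.3833, -0.32  ]), 120, np.float64(0.0447), np.float64(0.049))
sb2 d [ 0.383 -0.321] (array([ 0.3866, -0.3209]), 252, np.float64(0.0445), np.float64(0.0488))
sb2 w [ 0.383 -0.321] None
s 761 caddy ((544.0165405273438, 249.94911193847656), (199.06788635253906, 198.35842895507812), 5.509748935699463) 0.04741971962275269
table z -0.00031990338696293876
d 750 caddy ((541.91064453125, 251.737060546875), (201.38348388671875, 199.37171936035156), 6.375346660614014) 0.047005965906160935
table z -0.0010708818242528366
w 2608 caddy ((550.273193359375, 180.18093872070312), (193.24935913085938, 52.410545349121094), 6.0696001052856445) 0.049484890236180176
table z 4.48945782483297e-05
```

Request:
{"op": "apply_moves", "data": {"plan": [8,-20,0,0,8,-20,0,0,8,-20,0,0,8,-20,0,0,6,-18,0,0,0,0,0,0,0,0,0,0,0,0,0,0], "hand": 1, "squeeze": 15}}

```text
time_s: 0.95
ee_pos: [0.4526, 0.0377, 0.2054]
eef_rot: [3.142, 0.0, 1.571]
force: [0.2, 0.1, 0.7]
grip_width: 0.094
grip_force: 0.0
```

```bash
cat > look.py <<'E'
from h import *
import sys
# usage: look.py x y kind ; prints fits from all cams + tool-frame delta to it
g=(float(sys.argv[1]),float(sys.argv[2]));kind=sys.argv[3]
zr={'jar':(.084,.113,.022,.045),'stop':(.028,.053,.024,.03),'cjar':(.095,.122,.022,.04)}[kind]
o=monitor.get_obs();R=cv2.Rodrigues(np.zeros(3))[0]
from scipy.spatial.transform import Rotation as Ro
T=Ro.from_euler('xyz',o['eef_rot']).as_matrix()
print(o['ee_pos'].round(4),o['eef_rot'].round(4),round(o['time_s'],2))
for n in sys.argv[4:] or ['wrist','side','scene']:
    f=fitc(cloud(camera(n)),g,zr[0],zr[1],zr[2],zr[3])
    print(n,f,None if f is None else ((T.T@np.append(f[0]-o['ee_pos'][:2],0))*1000).round(1))
E
python3 look.py .4515 .0375 jar
```

```text
[0.4526 0.0377 0.2054] [3.1416 0.     1.5705] 0.95
wrist (array([0.451 , 0.0405]), 874, np.float64(0.1067), np.float64(0.1086)) [ 2.8 -1.6 -0. ]
side (array([0.4496, 0.0375]), 249, np.float64(0.0979), np.float64(0.1072)) [-0.2 -3.  -0. ]
scene (array([0.4535, 0.0368]), 177, np.float64(0.0978), np.float64(0.1074)) [-0.9  0.9  0. ]
```

Request:
{"op": "apply_moves", "data": {"plan": [1,-1,20,0,0,0,20,0,0,0,20,0,0,0,20,0,0,0,15,0,0,0,10,0,0,0,10,0,0,0,6,0,0,0,0,0,0,0,0,0]}}

```text
time_s: 2.1
ee_pos: [0.4512, 0.039, 0.0848]
eef_rot: [3.141, -0.0, 1.571]
force: [0.2, -1.1, 1.1]
grip_width: 0.0945
grip_force: 0.0
```

Request:
{"op": "apply_moves", "data": {"plan": [0,0,0,0,0,0,0,0,0,0,0,0,0,0,0,0,0,0,0,0,0,0,0,0,0,0,0,0,0,0,0,0], "hand": -0.3, "squeeze": 15}}

```text
time_s: 2.9
ee_pos: [0.451, 0.039, 0.0844]
eef_rot: [-3.142, -0.0, 1.571]
force: [0.2, 0.3, -0.3]
grip_width: 0.0426
grip_force: 15.0
```

Request:
{"op": "apply_moves", "data": {"plan": [0,0,-5,0,0,0,-10,0,0,0,-20,0,0,0,-20,0,0,0,-20,0,0,0,-20,0,0,0,-20,0,0,0,-15,0,0,0,0,0]}}

```text
time_s: 3.8
ee_pos: [0.4516, 0.039, 0.2167]
eef_rot: [3.138, -0.0, 1.571]
force: [1.2, -0.4, -3.8]
grip_width: 0.0429
grip_force: 15.0
```

Request:
{"op": "apply_moves", "data": {"plan": [10,2,0,0,20,3,0,0,20,4,0,0,20,4,0,0,20,4,0,0,20,4,0,0,20,4,0,0,20,4,0,0,20,4,0,0,20,4,0,0,20,4,0,0,20,2,0,0,15,0,0,0,8,0,0,0,0,0,0,0,0,0,0,0,0,0,0,0]}}

```text
time_s: 5.5
ee_pos: [0.4941, 0.2914, 0.2145]
eef_rot: [3.142, 0.0, 1.57]
force: [-0.1, 0.4, -3.3]
grip_width: 0.0428
grip_force: 15.0
```

```bash
python3 - <<'E'
from h import *
o=monitor.get_obs();print(o['ee_pos'],o['eef_rot'],o['grip_width'],o['force'])
w=snap('wrist','w1.png');d=snap('side','d1.png')
P=cloud(w)
a=P[np.isfinite(P[...,0])&(P[...,2]>.04)&(P[...,2]<.058)&(abs(P[...,0]-.545)<.13)&(abs(P[...,1]-.25)<.13)]
print(len(a),cv2.minAreaRect((a[:,:2]*1000).astype(np.float32)),np.median(a[:,2]))
cv2.imwrite('pics/wd1.png',np.hstack([w['image'],d['image'][60:,100:400][:, :]]if 0 else [w['image'][:,:400],d['image'][:,60:460]])[:,:,::-1])
E
```

```text
[0.49405086 0.29138019 0.21451758] [3.14152216e+00 1.20266563e-04 1.57012034e+00] 0.04277925394370615 [-0.05356061  0.390594   -3.27732766]
3838 ((542.5997924804688, 250.44635009765625), (192.20101928710938, 192.67349243164062), 6.272896766662598) 0.04939023808391277
```

View pics/wd1.png

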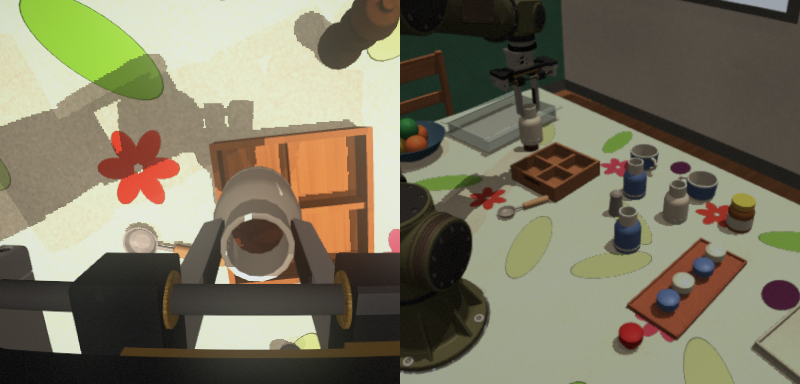

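The held jar hangs over the near-left cell (mp), with no visible tilt. The caddy fit from the wrist camera is 192 x 193 mm, which matches the given size.

Request:
{"op": "apply_moves", "data": {"plan": [0,-2,10,0,0,0,20,0,0,0,20,0,0,0,20,0,0,0,20,0,0,0,12,0,0,0,8,0,0,0,5,0,0,0,3,0,0,0,0,0,0,0,0,0]}}

```text
time_s: 6.7
ee_pos: [0.4922, 0.2921, 0.097]
eef_rot: [3.141, -0.0, 1.571]
force: [-0.2, -0.1, -2.6]
grip_width: 0.0432
grip_force: 15.0
```

Request:
{"op": "apply_moves", "data": {"plan": [0,0,0.7,0,0,0,0.7,0,0,0,0.7,0,0,0,0.7,0,0,0,0.7,0,0,0,0,0]}}

```text
time_s: 7.3
ee_pos: [0.492, 0.292, 0.0929]
eef_rot: [-3.141, 0.0, 1.571]
force: [-0.4, 0.1, -3.5]
grip_width: 0.043
grip_force: 15.0
```

Request:
{"op": "apply_moves", "data": {"plan": [0,0,0.5,0,0,0,0.5,0,0,0,0.5,0,0,0,0,0]}}

```text
time_s: 7.7
ee_pos: [0.4923, 0.292, 0.0925]
eef_rot: [3.141, -0.0, 1.571]
force: [-2.7, -3.3, 7.7]
grip_width: 0.0425
grip_force: 15.0
```

Request:
{"op": "apply_moves", "data": {"plan": [0,0,0,0,0,0,0,0,0,0,0,0,0,0,0,0,0,0,-5,0,0,0,-10,0,0,0,-20,0,0,0,-20,0,0,0,-20,0,0,0,-20,0,0,0,-20,0,0,0,0,0], "hand": 0.5}}

```text
time_s: 8.9
ee_pos: [0.4929, 0.2925, 0.2099]
eef_rot: [3.137, -0.002, 1.571]
force: [-0.4, -0.4, -0.2]
grip_width: 0.0705
grip_force: 0.0
```

Request:
{"op": "apply_moves", "data": {"plan": [-10,6,0,0,-20,12,0,0,-20,12,0,0,-20,12,0,0,-20,12,0,0,-20,12,0,0,-20,12,0,0,-20,12,0,0,-20,12,0,0,-20,12,0,0,-20,12,0,0,-20,12,0,0,-20,12,0,0,-15,8,0,0,-5,4,0,0,0,0,0,0,0,0,0,0], "hand": 1}}

```text
time_s: 10.6
ee_pos: [0.6537, 0.0226, 0.2062]
eef_rot: [-3.141, -0.0, 1.571]
force: [-0.5, 0.5, 0.4]
grip_width: 0.0941
grip_force: 0.0
```

```bash
python3 look.py .650 .0225 jar; python3 look.py .492 .292 cjar side scene
```

```text
[0.6537 0.0226 0.2062] [-3.1412e+00 -1.0000e-04  1.5712e+00] 10.6
wrist (array([0.651 , 0.0257]), 868, np.float64(0.1067), np.float64(0.1086)) [ 3.1 -2.7  0. ]
side (array([0.6496, 0.023 ]), 200, np.float64(0.0978), np.float64(0.1072)) [ 0.4 -4.1  0. ]
scene (array([0.6529, 0.022 ]), 232, np.float64(0.0976), np.float64(0.1074)) [-0.6 -0.8  0. ]
[0.6538 0.0228 0.2066] [ 3.1414e+00 -1.0000e-04  1.5717e+00] 10.75
side (array([0.4899, 0.2903]), 166, np.float64(0.1068), np.float64(0.1156)) [ 267.7 -163.6   -0. ]
scene (array([0.4945, 0.2895]), 146, np.float64(0.1076), np.float64(0.1159)) [ 266.9 -159.    -0. ]
```

Request:
{"op": "apply_moves", "data": {"plan": [1,-2.5,10,0,0,0,20,0,0,0,20,0,0,0,20,0,0,0,20,0,0,0,15,0,0,0,10,0,0,0,6,0,0,0,0,0,0,0,0,0]}}

```text
time_s: 11.85
ee_pos: [0.6518, 0.023, 0.0861]
eef_rot: [3.141, 0.0, 1.571]
force: [-0.1, -0.1, 0.1]
grip_width: 0.0941
grip_force: 0.0
```

Request:
{"op": "apply_moves", "data": {"plan": [0,0,0,0,0,0,0,0,0,0,0,0,0,0,0,0,0,0,0,0,0,0,0,0,0,0,0,0,0,0,0,0], "hand": -0.3}}

```text
time_s: 12.65
ee_pos: [0.6515, 0.023, 0.0855]
eef_rot: [-3.142, -0.0, 1.571]
force: [-0.0, 0.1, -0.8]
grip_width: 0.0432
grip_force: 15.0
```

Request:
{"op": "apply_moves", "data": {"plan": [0,0,-5,0,0,0,-10,0,0,0,-20,0,0,0,-20,0,0,0,-20,0,0,0,-20,0,0,0,-20,0,0,0,-15,0,0,0,0,0]}}

```text
time_s: 13.55
ee_pos: [0.6522, 0.023, 0.2185]
eef_rot: [3.137, 0.0, 1.571]
force: [0.0, -0.9, -2.1]
grip_width: 0.0432
grip_force: 15.0
```

Request:
{"op": "apply_moves", "data": {"plan": [10,-2.5,0,0,20,-5,0,0,20,-5,0,0,20,-5,0,0,20,-5,0,0,20,-5,0,0,20,-5,0,0,20,-5,0,0,20,-5,0,0,20,-5,0,0,20,-5,0,0,20,-5,0,0,20,-5,0,0,20,-5,0,0,8,-1,0,0,0,0,0,0,0,0,0,0]}}

```text
time_s: 15.25
ee_pos: [0.583, 0.3005, 0.215]
eef_rot: [-3.141, 0.0, 1.571]
force: [0.1, -0.1, -1.8]
grip_width: 0.0431
grip_force: 15.0
```

Request:
{"op": "apply_moves", "data": {"plan": [0,0,10,0,0,0,20,0,0,0,20,0,0,0,20,0,0,0,20,0,0,0,12,0,0,0,8,0,0,0,5,0,0,0,3,0,0,0,0,0,0,0,0,0]}}

```text
time_s: 16.35
ee_pos: [0.5832, 0.3011, 0.098]
eef_rot: [3.141, -0.0, 1.571]
force: [-0.2, -0.5, -1.1]
grip_width: 0.0432
grip_force: 15.0
```

Request:
{"op": "apply_moves", "data": {"plan": [0,0,0.8,0,0,0,0.8,0,0,0,0.8,0,0,0,0.6,0,0,0,0.6,0,0,0,0.5,0,0,0,0.4,0,0,0,0,0]}}

```text
time_s: 17.15
ee_pos: [0.5831, 0.3011, 0.0934]
eef_rot: [3.141, -0.0, 1.571]
force: [-2.4, -0.6, 2.9]
grip_width: 0.0426
grip_force: 15.0
```

Request:
{"op": "apply_moves", "data": {"plan": [0,0,0,0,0,0,0,0,0,0,0,0,0,0,0,0,0,0,-5,0,0,0,-10,0,0,0,-20,0,0,0,-20,0,0,0,-20,0,0,0,-20,0,0,0,-20,0,0,0,0,0], "hand": 0.5}}

```text
time_s: 18.35
ee_pos: [0.5839, 0.3014, 0.2118]
eef_rot: [3.137, -0.002, 1.571]
force: [0.7, 1.1, 0.2]
grip_width: 0.0705
grip_force: 0.0
```

Request:
{"op": "apply_moves", "data": {"plan": [-10,2,0,0,-20,3,0,0,-30,5,0,0,-30,5,0,0,-30,5,0,0,-30,5,0,0,-30,5,0,0,-30,5,0,0,-30,5,0,0,-30,5,0,0,-30,5,0,0,-30,5,0,0,-30,5,0,0,-30,5,0,0,-20,0,0,0,-14,0,0,0,-5,0,0,0,0,0,0,0,0,0,0,0], "hand": 1}}

```text
time_s: 20.25
ee_pos: [0.648, -0.127, 0.208]
eef_rot: [3.142, -0.0, 1.572]
force: [-0.0, -0.6, -0.4]
grip_width: 0.0941
grip_force: 0.0
```

```bash
python3 look.py .6482 -.128 jar; python3 look.py .583 .301 cjar side scene
```

```text
[ 0.648 -0.127  0.208] [ 3.1416e+00 -2.0000e-04  1.5717e+00] 20.25
wrist (array([ 0.648, -0.126]), 864, np.float64(0.1066), np.float64(0.1086)) [1. 0. 0.]
side (array([ 0.6471, -0.1289]), 248, np.float64(0.0976), np.float64(0.107)) [-1.9 -0.9 -0. ]
scene (array([ 0.6503, -0.1293]), 260, np.float64(0.0986), np.float64(0.1075)) [-2.3  2.3 -0. ]
[ 0.6481 -0.1271  0.2081] [ 3.1414 -0.      1.5719] 20.4
side (array([0.5812, 0.3012]), 151, np.float64(0.1076), np.float64(0.115)) [428.4 -66.4  -0. ]
scene (array([0.5852, 0.3011]), 164, np.float64(0.1078), np.float64(0.1156)) [428.3 -62.4  -0. ]
```

Request:
{"op": "apply_moves", "data": {"plan": [-1,0.5,12,0,0,0,20,0,0,0,20,0,0,0,20,0,0,0,20,0,0,0,15,0,0,0,10,0,0,0,6,0,0,0,0,0,0,0,0,0]}}

```text
time_s: 21.5
ee_pos: [0.6488, -0.1291, 0.0857]
eef_rot: [3.141, 0.0, 1.571]
force: [0.5, -0.5, -0.8]
grip_width: 0.0944
grip_force: 0.0
```

Request:
{"op": "apply_moves", "data": {"plan": [0,0,0,0,0,0,0,0,0,0,0,0,0,0,0,0,0,0,0,0,0,0,0,0,0,0,0,0,0,0,0,0], "hand": -0.3}}

```text
time_s: 22.3
ee_pos: [0.6484, -0.129, 0.0849]
eef_rot: [-3.141, -0.0, 1.571]
force: [-0.5, 0.2, 0.8]
grip_width: 0.0446
grip_force: 15.0
```

Request:
{"op": "apply_moves", "data": {"plan": [0,0,-5,0,0,0,-10,0,0,0,-20,0,0,0,-20,0,0,0,-20,0,0,0,-20,0,0,0,-20,0,0,0,-15,0,0,0,0,0]}}

```text
time_s: 23.2
ee_pos: [0.6492, -0.1292, 0.2177]
eef_rot: [3.138, 0.001, 1.571]
force: [0.1, -0.3, -1.5]
grip_width: 0.0443
grip_force: 15.0
```

Request:
{"op": "apply_moves", "data": {"plan": [10,-2,0,0,20,-3,0,0,30,-5,0,0,30,-5,0,0,30,-5,0,0,30,-5,0,0,30,-5,0,0,30,-5,0,0,30,-5,0,0,30,-5,0,0,25,-5,0,0,20,-5,0,0,20,0,0,0,15,0,0,0,8,0,0,0,0,0,0,0,0,0,0,0]}}

```text
time_s: 24.9
ee_pos: [0.5934, 0.2286, 0.2147]
eef_rot: [-3.141, 0.0, 1.571]
force: [0.1, -0.5, -1.9]
grip_width: 0.044
grip_force: 15.0
```

Request:
{"op": "apply_moves", "data": {"plan": [-19,0,0,0,0,0,0,0]}}

```text
time_s: 25.1
ee_pos: [0.5938, 0.2072, 0.215]
eef_rot: [3.142, 0.001, 1.568]
force: [0.2, -0.1, -1.9]
grip_width: 0.0442
grip_force: 15.0
```

Request:
{"op": "apply_moves", "data": {"plan": [0,0,0,0,0,0,10,0,0,0,20,0,0,0,20,0,0,0,20,0,0,0,20,0,0,0,12,0,0,0,8,0,0,0,5,0,0,0,3,0,0,0,0,0,0,0,0,0]}}

```text
time_s: 26.3
ee_pos: [0.5937, 0.2101, 0.0975]
eef_rot: [3.141, -0.0, 1.571]
force: [0.1, -0.1, -1.8]
grip_width: 0.0442
grip_force: 15.0
```

Request:
{"op": "apply_moves", "data": {"plan": [0,0,0.8,0,0,0,0.8,0,0,0,0.8,0,0,0,0.6,0,0,0,0.6,0,0,0,0.5,0,0,0,0.4,0,0,0,0,0]}}

```text
time_s: 27.1
ee_pos: [0.5936, 0.2101, 0.0929]
eef_rot: [3.141, -0.0, 1.571]
force: [-1.6, 0.6, 5.5]
grip_width: 0.0439
grip_force: 15.0
```

Request:
{"op": "apply_moves", "data": {"plan": [0,0,0,0,0,0,0,0,0,0,0,0,0,0,0,0,0,0,-5,0,0,0,-10,0,0,0,-20,0,0,0,-20,0,0,0,-20,0,0,0,-20,0,0,0,-20,0,0,0,0,0], "hand": 0.5}}

```text
time_s: 28.3
ee_pos: [0.5945, 0.2103, 0.2111]
eef_rot: [3.136, -0.002, 1.571]
force: [0.3, -0.2, 0.2]
grip_width: 0.0704
grip_force: 0.0
```

Request:
{"op": "apply_moves", "data": {"plan": [-10,-5,0,0,-20,-6,0,0,-30,-11,0,0,-30,-11,0,0,-30,-11,0,0,-30,-11,0,0,-30,-11,0,0,-30,-11,0,0,-30,-11,0,0,-30,-11,0,0,-30,-11,0,0,-20,-6,0,0,-10,-4,0,0,0,0,0,0,0,0,0,0], "hand": 1}}

```text
time_s: 29.8
ee_pos: [0.4734, -0.1195, 0.2071]
eef_rot: [-3.141, -0.0, 1.571]
force: [0.2, -0.7, -1.0]
grip_width: 0.0937
grip_force: 0.0
```

```bash
python3 look.py .4735 -.120 jar; python3 look.py .5935 .21 cjar side scene
```

```text
[ 0.4734 -0.1195  0.2071] [-3.1411e+00 -3.0000e-04  1.5708e+00] 29.8
wrist (array([ 0.4734, -0.1166]), 861, np.float64(0.1068), np.float64(0.1086)) [2.9 0.  0. ]
side (array([ 0.4719, -0.1195]), 283, np.float64(0.0984), np.float64(0.1075)) [-0.  -1.5  0. ]
scene (array([ 0.4753, -0.1201]), 209, np.float64(0.0977), np.float64(0.107)) [-0.6  1.9 -0. ]
[ 0.4736 -0.1192  0.2073] [-3.1413e+00 -2.0000e-04  1.5719e+00] 29.95
side (array([0.5917, 0.2099]), 170, np.float64(0.1069), np.float64(0.1152)) [329.  118.4   0. ]
scene (array([0.5955, 0.21  ]), 173, np.float64(0.1071), np.float64(0.1156)) [329.1 122.2   0. ]
```

Request:
{"op": "apply_moves", "data": {"plan": [0.5,0,12,0,0,0,20,0,0,0,20,0,0,0,20,0,0,0,20,0,0,0,15,0,0,0,10,0,0,0,5,0,0,0,0,0,0,0,0,0]}}

```text
time_s: 31.05
ee_pos: [0.4738, -0.1196, 0.0859]
eef_rot: [3.141, 0.0, 1.571]
force: [-1.4, -0.7, 0.0]
grip_width: 0.0937
grip_force: 0.0
```

Request:
{"op": "apply_moves", "data": {"plan": [0,0,0,0,0,0,0,0,0,0,0,0,0,0,0,0,0,0,0,0,0,0,0,0,0,0,0,0,0,0,0,0], "hand": -0.3}}

```text
time_s: 31.85
ee_pos: [0.4734, -0.1195, 0.0854]
eef_rot: [-3.141, -0.0, 1.571]
force: [-0.7, 0.2, 1.1]
grip_width: 0.044
grip_force: 15.0
```

Request:
{"op": "apply_moves", "data": {"plan": [0,0,-5,0,0,0,-10,0,0,0,-20,0,0,0,-20,0,0,0,-20,0,0,0,-20,0,0,0,-20,0,0,0,-15,0,0,0,0,0]}}

```text
time_s: 32.75
ee_pos: [0.4742, -0.1197, 0.2179]
eef_rot: [3.138, 0.001, 1.571]
force: [-0.8, -0.3, -2.2]
grip_width: 0.0442
grip_force: 15.0
```

Request:
{"op": "apply_moves", "data": {"plan": [10,2,0,0,20,2,0,0,30,3,0,0,30,3,0,0,30,3,0,0,30,3,0,0,30,3,0,0,30,3,0,0,30,3,0,0,30,3,0,0,25,0,0,0,15,0,0,0,9,0,0,0,0,0,0,0,0,0,0,0]}}

```text
time_s: 34.25
ee_pos: [0.5015, 0.1989, 0.2153]
eef_rot: [-3.141, 0.0, 1.57]
force: [-0.8, -1.0, -2.7]
grip_width: 0.044
grip_force: 15.0
```

Request:
{"op": "apply_moves", "data": {"plan": [0,0,10,0,0,0,20,0,0,0,20,0,0,0,20,0,0,0,20,0,0,0,12,0,0,0,8,0,0,0,5,0,0,0,3,0,0,0,0,0,0,0,0,0]}}

```text
time_s: 35.35
ee_pos: [0.5017, 0.1996, 0.098]
eef_rot: [3.141, -0.0, 1.571]
force: [-0.2, -0.1, -1.7]
grip_width: 0.0443
grip_force: 15.0
```

Request:
{"op": "apply_moves", "data": {"plan": [0,0,0.8,0,0,0,0.8,0,0,0,0.8,0,0,0,0.6,0,0,0,0.6,0,0,0,0.5,0,0,0,0.4,0,0,0,0,0]}}

```text
time_s: 36.15
ee_pos: [0.5016, 0.1995, 0.0934]
eef_rot: [3.141, -0.0, 1.571]
force: [-2.3, -1.4, 4.5]
grip_width: 0.0441
grip_force: 15.0
```

Request:
{"op": "apply_moves", "data": {"plan": [0,0,0,0,0,0,0,0,0,0,0,0,0,0,0,0,0,0,-5,0,0,0,-10,0,0,0,-20,0,0,0,-20,0,0,0,-20,0,0,0,-20,0,0,0,-20,0,0,0,0,0], "hand": 0.5}}

```text
time_s: 37.35
ee_pos: [0.5024, 0.1998, 0.2112]
eef_rot: [3.137, -0.002, 1.571]
force: [-0.4, 0.6, 0.6]
grip_width: 0.0703
grip_force: 0.0
```

Request:
{"op": "apply_moves", "data": {"plan": [-10,2,0,0,-20,3,0,0,-40,6,0,0,-40,6,0,0,-40,6,0,0,-40,6,0,0,-40,6,0,0,-40,6,0,0,-40,6,0,0,-40,6,0,0,-40,6,0,0,-40,6,0,0,-40,6,0,0,-20,4,0,0,-14,0,0,0,0,0,0,0]}}

```text
time_s: 38.95
ee_pos: [0.5757, -0.3058, 0.2067]
eef_rot: [-3.14, -0.001, 1.569]
force: [-0.3, -0.0, -0.3]
grip_width: 0.0707
grip_force: 0.0
```

Request:
{"op": "apply_moves", "data": {"plan": [0,0,0,0.1,0,0,0,0.14,0,0,0,0.14,0,0,0,0.14,0,0,0,0.14,0,0,0,0.14,0,0,0,0.14,0,0,0,0.14,0,0,0,0.14,0,0,0,0.14,0,0,0,0.13,0,0,0,0,0,0,0,0,0,0,0,0]}}

```text
time_s: 40.35
ee_pos: [0.5765, -0.3041, 0.208]
eef_rot: [-3.141, 0.0, 0.084]
force: [0.9, 0.3, 0.5]
grip_width: 0.0703
grip_force: 0.0
```

```bash
python3 look.py .5767 -.3045 stop; python3 look.py .5016 .1995 cjar side scene
python3 - <<'E'
from h import *
w=snap('wrist','w2.png');s=snap('scene','s2.png')
cv2.imwrite('pics/ws2.png',np.hstack([w['image'][:,56:456],s['image'][:,60:460]])[:,:,::-1])
E
```

```text
[ 0.5765 -0.3041  0.208 ] [-3.1415  0.      0.0842] 40.35
wrist (array([ 0.5738, -0.3047]), 623, np.float64(0.047), np.float64(0.049)) [-2.7  0.4  0. ]
side (array([ 0.5776, -0.3038]), 196, np.float64(0.0439), np.float64(0.048)) [ 1.1 -0.2 -0. ]
scene (array([ 0.5753, -0.3052]), 169, np.float64(0.0445), np.float64(0.0487)) [-1.3  1.  -0. ]
[ 0.5765 -0.3044  0.2079] [-3.1416  0.      0.0823] 40.5
side (array([0.5   , 0.1991]), 182, np.float64(0.1079), np.float64(0.1151)) [ -34.8 -508.1    0. ]
scene (array([0.5031, 0.1987]), 160, np.float64(0.1069), np.float64(0.1155)) [ -31.8 -507.4    0. ]
```

View pics/ws2.png

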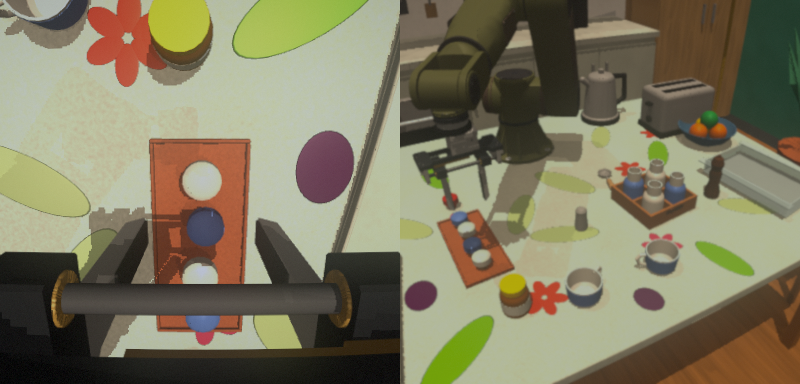

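The wrist view shows the white stopper at (200,180) between the fingers in the row. The scene view shows all four jars standing in the caddy at around (655,185), with the bystanders unmoved.

Request:
{"op": "apply_moves", "data": {"plan": [-1,0.4,10,0,0,0,20,0,0,0,20,0,0,0,20,0,0,0,20,0,0,0,20,0,0,0,20,0,0,0,20,0,0,0,15,0,0,0,12,0,0,0,8,0,0,0,5,0,0,0,2,0,0,0,0,0,0,0,0,0]}}

```text
time_s: 42.2
ee_pos: [0.5758, -0.3051, 0.0165]
eef_rot: [3.141, -0.001, 0.081]
force: [-0.2, 0.6, 0.1]
grip_width: 0.0705
grip_force: 0.0
```

Request:
{"op": "apply_moves", "data": {"plan": [0,0,0,0,0,0,0,0,0,0,0,0,0,0,0,0,0,0,0,0,0,0,0,0], "hand": -0.2, "squeeze": 8}}

```text
time_s: 42.8
ee_pos: [0.5756, -0.305, 0.0161]
eef_rot: [3.142, -0.0, 0.081]
force: [-0.2, 0.2, 2.4]
grip_width: 0.0476
grip_force: 8.0
```

Request:
{"op": "apply_moves", "data": {"plan": [0,0,-5,0,0,0,-10,0,0,0,-20,0,0,0,-20,0,0,0,-20,0,0,0,-20,0,0,0,-20,0,0,0,-20,0,0,0,-20,0,0,0,-20,0,0,0,-15,0,0,0,-5,0,0,0,0,0,0,0,0,0]}}

```text
time_s: 44.2
ee_pos: [0.5753, -0.3048, 0.21]
eef_rot: [-3.141, 0.001, 0.081]
force: [-0.8, 0.2, -0.5]
grip_width: 0.0479
grip_force: 8.0
```

```bash
cat > go.py <<'E'
from h import *
import sys
from scipy.spatial.transform import Rotation as Ro
o=monitor.get_obs();T=Ro.from_euler('xyz',o['eef_rot']).as_matrix()
w=cloud(camera('wrist'));z=o['ee_pos'][2]
# held stopper: cap side z is (10..27)mm above TCP
f=fitc(w,tuple(o['ee_pos'][:2]),z+.008,z+.031,.024,.028)
print(o['ee_pos'].round(4),o['eef_rot'].round(4),o['grip_width'],'held',f, None if f is None else ((T.T@np.append(f[0]-o['ee_pos'][:2],0))*1000).round(1))
for a in sys.argv[1:]:
    g=tuple(map(float,a.split(',')))
    print(a,((T.T@np.append(np.array(g)-o['ee_pos'][:2],0))*1000).round(1))
E
python3 go.py .5935,.2098 .492,.2905
```

```text
[ 0.5753 -0.3048  0.21  ] [-3.1408e+00  1.2000e-03  8.0900e-02] 0.047907756932667724 held (array([ 0.5747, -0.3049]), 2882, np.float64(0.2375), np.float64(0.2408)) [-0.6  0.   0. ]
.5935,.2098 [ 5.980e+01 -5.115e+02  3.000e-01]
.492,.2905 [-3.490e+01 -6.001e+02  5.000e-01]
```

Request:
{"op": "apply_moves", "data": {"plan": [2,-10,0,0,3,-20,0,0,5,-40,0,0,5,-40,0,0,5,-40,0,0,5,-40,0,0,5,-40,0,0,5,-40,0,0,5,-40,0,0,5,-40,0,0,5,-40,0,0,5,-40,0,0,5,-40,0,0,0,-25,0,0,0,-17,0,0,0,0,0,0,0,0,0,0]}}

```text
time_s: 45.95
ee_pos: [0.5937, 0.21, 0.2109]
eef_rot: [3.141, 0.0, 0.081]
force: [0.5, -1.2, -1.0]
grip_width: 0.0476
grip_force: 8.0
```

```bash
python3 go.py .5935,.2098; python3 look.py .5935 .2098 cjar; python3 look.py .492 .2905 cjar wrist;python3 look.py .5833 .301 cjar wrist;python3 look.py .5016 .199 cjar wrist
```

```text
[0.5937 0.21   0.2109] [3.1414e+00 1.0000e-04 8.1100e-02] 0.04755476906190435 held (array([0.5932, 0.2099]), 2887, np.float64(0.2385), np.float64(0.2417)) [-0.5  0.   0. ]
.5935,.2098 [-0.2  0.2  0. ]
[0.5939 0.2094 0.2109] [3.1414e+00 1.0000e-04 8.0200e-02] 46.0
wrist (array([0.592 , 0.2102]), 486, np.float64(0.1149), np.float64(0.1164)) [-1.9 -0.9 -0. ]
side (array([0.5911, 0.21  ]), 167, np.float64(0.1073), np.float64(0.1157)) [-2.8 -0.8  0. ]
scene (array([0.5954, 0.21  ]), 177, np.float64(0.1073), np.float64(0.1157)) [ 1.5 -0.5 -0. ]
[0.5942 0.2091 0.2111] [ 3.1415e+00 -1.0000e-04  7.9400e-02] 46.15
wrist (array([0.4912, 0.2921]), 66, np.float64(0.1051), np.float64(0.1158)) [-96.1 -90.9  -0. ]
[0.5942 0.2093 0.2111] [ 3.1416e+00 -2.0000e-04  7.9500e-02] 46.2
wrist (array([0.5831, 0.2995]), 1029, np.float64(0.1134), np.float64(0.1164)) [ -3.9 -90.8  -0. ]
[0.5942 0.2094 0.211 ] [-3.1416e+00 -1.0000e-04  7.9700e-02] 46.25
wrist (array([0.5078, 0.2004]), 54, np.float64(0.1148), np.float64(0.1164)) [-86.8   2.1  -0. ]
```

Request:
{"op": "apply_moves", "data": {"plan": [0,0,10,0,0,0,20,0,0,0,20,0,0,0,15,0,0,0,10,0,0,0,5,0,0,0,2,0,0,0,2,0,0,0,2,0,0,0,2,0,0,0,2,0,0,0,2,0,0,0,0,0]}}

```text
time_s: 47.6
ee_pos: [0.5939, 0.2101, 0.1186]
eef_rot: [3.141, 0.0, 0.081]
force: [0.0, -1.6, -0.2]
grip_width: 0.0477
grip_force: 8.0
```

Request:
{"op": "apply_moves", "data": {"plan": [0,0,1.5,0,0,0,1.5,0,0,0,1.5,0,0,0,1.5,0,0,0,1.5,0,0,0,0,0]}}

```text
time_s: 48.2
ee_pos: [0.5939, 0.2102, 0.1112]
eef_rot: [3.142, 0.0, 0.081]
force: [-0.2, 0.3, -0.7]
grip_width: 0.0474
grip_force: 8.0
```

Request:
{"op": "apply_moves", "data": {"plan": [0,0,1,0,0,0,1,0,0,0,0.7,0,0,0,0.7,0,0,0,0.5,0,0,0,0,0]}}

```text
time_s: 48.8
ee_pos: [0.594, 0.2102, 0.1075]
eef_rot: [-3.142, 0.0, 0.081]
force: [-0.6, 0.1, 0.1]
grip_width: 0.0477
grip_force: 8.0
```

Request:
{"op": "apply_moves", "data": {"plan": [0,0,0,0,0,0,0,0,0,0,0,0,0,0,0,0,0,0,-5,0,0,0,-10,0,0,0,-20,0,0,0,-20,0,0,0,-20,0,0,0,-20,0,0,0,-10,0,0,0,0,0,0,0,0,0], "hand": 0.4}}

```text
time_s: 50.1
ee_pos: [0.5938, 0.2101, 0.2119]
eef_rot: [3.141, 0.001, 0.081]
force: [1.0, -0.1, -0.7]
grip_width: 0.0657
grip_force: 0.0
```

```bash
python3 - <<'E'
from h import *
w=snap('wrist');P=cloud(w);cv2.imwrite('pics/w3.png',w['image'][:,:,::-1])
print(monitor.get_obs()['ee_pos'])
k=np.isfinite(P[...,0])&(np.hypot(P[...,0]-.5935,P[...,1]-.21)<.03)&(P[...,2]>.10)&(P[...,2]<.16)
q=P[k];print(np.percentile(q[:,2],[50,90,99]),'expect top .140')
print(fitc(P,(.5935,.21),.117,.137,.024,.03))
E
```

```text
[0.59368063 0.21008878 0.21150024]
[0.13811202 0.13973411 0.1405068 ] expect top .140
(array([0.5928, 0.2101]), 826, np.float64(0.1345), np.float64(0.1367))
```

View pics/w3.png

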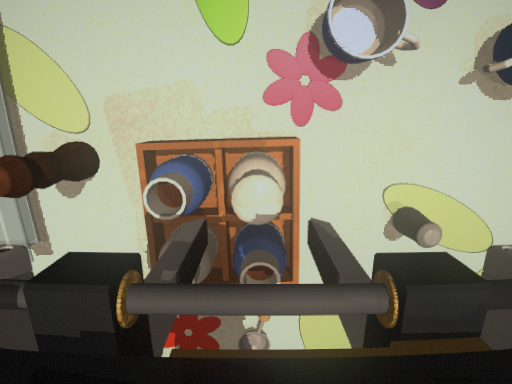

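The picture shows the white stopper at (256,198) seated on its jar, with its top at 140 mm as expected. Next is the blue stopper sb1.

Request:
{"op": "apply_moves", "data": {"plan": [-4,10,0,0,-5,20,0,0,-10,40,0,0,-10,40,0,0,-10,40,0,0,-10,40,0,0,-10,40,0,0,-10,40,0,0,-10,40,0,0,-10,40,0,0,-10,40,0,0,-10,40,0,0,-10,40,0,0,0,25,0,0,0,20,0,0,0,0,0,0,0,0,0,0], "hand": 0.5}}

```text
time_s: 51.85
ee_pos: [0.5164, -0.3126, 0.2119]
eef_rot: [-3.141, 0.001, 0.08]
force: [-0.1, 0.0, 0.5]
grip_width: 0.071
grip_force: 0.0
```

```bash
python3 look.py .5165 -.3135 stop; python3 look.py .446 -.312 stop wrist
```

```text
[ 0.5164 -0.3126  0.2119] [-3.1407e+00  9.0000e-04  8.0100e-02] 51.85
wrist (array([ 0.5134, -0.3141]), 607, np.float64(0.0471), np.float64(0.0491)) [-3.1  1.3  0. ]
side (array([ 0.5172, -0.313 ]), 220, np.float64(0.0445), np.float64(0.0488)) [ 0.8  0.5 -0. ]
scene (array([ 0.5158, -0.3133]), 161, np.float64(0.0452), np.float64(0.0492)) [-0.6  0.7 -0. ]
[ 0.5169 -0.3118  0.2126] [-3.1414e+00  1.0000e-04  8.1700e-02] 52.0
wrist (array([ 0.4438, -0.3132]), 609, np.float64(0.0468), np.float64(0.0491)) [-73.   -4.6   0. ]
```

Request:
{"op": "apply_moves", "data": {"plan": [-1.2,1,10,0,0,0,20,0,0,0,20,0,0,0,20,0,0,0,20,0,0,0,20,0,0,0,20,0,0,0,20,0,0,0,18,0,0,0,13,0,0,0,8,0,0,0,5,0,0,0,2,0,0,0,0,0,0,0,0,0]}}

```text
time_s: 53.55
ee_pos: [0.5161, -0.314, 0.0171]
eef_rot: [3.141, -0.001, 0.081]
force: [-0.1, 0.2, -0.4]
grip_width: 0.0706
grip_force: 0.0
```

Request:
{"op": "apply_moves", "data": {"plan": [0,0,0,0,0,0,0,0,0,0,0,0,0,0,0,0,0,0,0,0,0,0,0,0], "hand": -0.2}}

```text
time_s: 54.15
ee_pos: [0.5159, -0.3139, 0.0167]
eef_rot: [3.141, -0.0, 0.081]
force: [0.2, 0.3, 1.7]
grip_width: 0.0478
grip_force: 8.0
```

Request:
{"op": "apply_moves", "data": {"plan": [0,0,-5,0,0,0,-10,0,0,0,-20,0,0,0,-20,0,0,0,-20,0,0,0,-20,0,0,0,-20,0,0,0,-20,0,0,0,-20,0,0,0,-20,0,0,0,-15,0,0,0,-5,0,0,0,0,0,0,0,0,0]}}

```text
time_s: 55.55
ee_pos: [0.5156, -0.3137, 0.2108]
eef_rot: [-3.141, 0.001, 0.081]
force: [-0.5, 0.9, -1.8]
grip_width: 0.0475
grip_force: 8.0
```

```bash
python3 go.py .5833,.301
```

```text
[ 0.5156 -0.3137  0.2108] [-3.141e+00  8.000e-04  8.080e-02] 0.04750692952843667 held (array([ 0.5143, -0.3138]), 3024, np.float64(0.2386), np.float64(0.2417)) [-1.3  0.   0. ]
.5833,.301 [ 1.171e+02 -6.072e+02  3.000e-01]
```

Request:
{"op": "apply_moves", "data": {"plan": [0,-10,0,0,1,-20,0,0,9,-40,0,0,9,-40,0,0,9,-40,0,0,9,-40,0,0,9,-40,0,0,9,-40,0,0,9,-40,0,0,9,-40,0,0,9,-40,0,0,9,-40,0,0,9,-40,0,0,9,-40,0,0,9,-40,0,0,0,-35,0,0,0,-22,0,0,0,0,0,0,0,0,0,0]}}

```text
time_s: 57.5
ee_pos: [0.5839, 0.3008, 0.211]
eef_rot: [3.141, 0.001, 0.082]
force: [-0.2, -0.6, -0.8]
grip_width: 0.0478
grip_force: 8.0
```

```bash
python3 go.py .5833,.301; python3 look.py .5833 .301 cjar
```

```text
[0.5839 0.3008 0.211 ] [3.1412e+00 8.0000e-04 8.1600e-02] 0.04775565827777119 held (array([0.5826, 0.3007]), 3040, np.float64(0.2388), np.float64(0.2419)) [-1.4 -0.   0. ]
.5833,.301 [-0.6 -0.3  0. ]
[0.5842 0.3001 0.2112] [3.1412e+00 5.0000e-04 8.0600e-02] 57.55
wrist (array([0.5814, 0.3007]), 488, np.float64(0.1151), np.float64(0.1165)) [-2.8 -0.8  0. ]
side (array([0.5814, 0.3009]), 152, np.float64(0.1083), np.float64(0.115)) [-2.8 -1.   0. ]
scene (array([0.585 , 0.3007]), 165, np.float64(0.1082), np.float64(0.1158)) [ 0.8 -0.5 -0. ]
```

Request:
{"op": "apply_moves", "data": {"plan": [-0.5,0,10,0,0,0,20,0,0,0,20,0,0,0,15,0,0,0,10,0,0,0,5,0,0,0,2,0,0,0,2,0,0,0,2,0,0,0,2,0,0,0,2,0,0,0,2,0,0,0,0,0]}}

```text
time_s: 59.0
ee_pos: [0.5839, 0.3006, 0.1192]
eef_rot: [3.141, 0.0, 0.081]
force: [-0.4, -0.1, -1.4]
grip_width: 0.0477
grip_force: 8.0
```

Request:
{"op": "apply_moves", "data": {"plan": [0,0,1.5,0,0,0,1.5,0,0,0,1.5,0,0,0,1.5,0,0,0,1.5,0,0,0,1,0,0,0,1,0,0,0,0.5,0,0,0,0,0]}}

```text
time_s: 59.9
ee_pos: [0.5839, 0.3007, 0.1095]
eef_rot: [-3.142, 0.0, 0.081]
force: [-1.3, 0.3, -1.3]
grip_width: 0.0479
grip_force: 8.0
```

Request:
{"op": "apply_moves", "data": {"plan": [0,0,0.7,0,0,0,0.7,0,0,0,0,0]}}

```text
time_s: 60.2
ee_pos: [0.5839, 0.3007, 0.108]
eef_rot: [3.142, 0.0, 0.081]
force: [-0.8, 0.8, -1.1]
grip_width: 0.0479
grip_force: 8.0
```

Request:
{"op": "apply_moves", "data": {"plan": [0,0,0,0,0,0,0,0,0,0,0,0,0,0,0,0,0,0,-5,0,0,0,-10,0,0,0,-20,0,0,0,-20,0,0,0,-20,0,0,0,-20,0,0,0,-10,0,0,0,0,0,0,0,0,0], "hand": 0.4}}

```text
time_s: 61.5
ee_pos: [0.5838, 0.3006, 0.2125]
eef_rot: [3.141, 0.001, 0.081]
force: [0.5, -1.3, -0.6]
grip_width: 0.066
grip_force: 0.0
```

```bash
cat > chk.py <<'E'
from h import *
import sys
P=cloud(camera('wrist'))
for a in sys.argv[1:]:
    g=tuple(map(float,a.split(',')))
    k=np.isfinite(P[...,0])&(np.hypot(P[...,0]-g[0],P[...,1]-g[1])<.03)&(P[...,2]>.10)&(P[...,2]<.16)
    q=P[k];print(np.percentile(q[:,2],[50,90,99]),'expect top .140',fitc(P,g,.117,.137,.024,.03))
E
python3 chk.py .583,.301
```

```text
[0.13812498 0.13967274 0.14053507] expect top .140 (array([0.5824, 0.3008]), 820, np.float64(0.1344), np.float64(0.1367))
```

Request:
{"op": "apply_moves", "data": {"plan": [-3,10,0,0,-3,20,0,0,-14,40,0,0,-14,40,0,0,-14,40,0,0,-14,40,0,0,-14,40,0,0,-14,40,0,0,-14,40,0,0,-14,40,0,0,-14,40,0,0,-14,40,0,0,-14,40,0,0,-14,40,0,0,-14,40,0,0,0,30,0,0,0,20,0,0,0,0,0,0,0,0,0,0], "hand": 0.5}}

```text
time_s: 63.45
ee_pos: [0.4444, -0.3123, 0.2125]
eef_rot: [-3.141, 0.001, 0.08]
force: [1.3, -0.0, 0.4]
grip_width: 0.0706
grip_force: 0.0
```

```bash
python3 look.py .4455 -.3125 stop; python3 look.py .385 -.3205 stop wrist
```

```text
[ 0.4444 -0.3123  0.2125] [-3.1407e+00  8.0000e-04  8.0100e-02] 63.45
wrist (array([ 0.4428, -0.3129]), 601, np.float64(0.0471), np.float64(0.0491)) [-1.6  0.4  0. ]
side (array([ 0.4473, -0.3124]), 236, np.float64(0.0448), np.float64(0.0492)) [ 2.9  0.3 -0. ]
scene (array([ 0.4451, -0.3119]), 148, np.float64(0.0444), np.float64(0.05)) [ 0.8 -0.4 -0. ]
[ 0.4449 -0.3117  0.2131] [-3.1415e+00  1.0000e-04  8.1700e-02] 63.6
wrist (array([ 0.3829, -0.322 ]), 597, np.float64(0.0469), np.float64(0.049)) [-62.7   5.2   0. ]
```

Request:
{"op": "apply_moves", "data": {"plan": [0,0.6,10,0,0,0,20,0,0,0,20,0,0,0,20,0,0,0,20,0,0,0,20,0,0,0,20,0,0,0,20,0,0,0,18,0,0,0,13,0,0,0,8,0,0,0,5,0,0,0,2.5,0,0,0,0,0,0,0,0,0]}}

```text
time_s: 65.15
ee_pos: [0.4453, -0.3133, 0.0171]
eef_rot: [3.141, -0.001, 0.081]
force: [-0.2, -0.4, 0.1]
grip_width: 0.0709
grip_force: 0.0
```

Request:
{"op": "apply_moves", "data": {"plan": [0,0,0,0,0,0,0,0,0,0,0,0,0,0,0,0,0,0,0,0,0,0,0,0], "hand": -0.2}}

```text
time_s: 65.75
ee_pos: [0.4451, -0.3132, 0.0168]
eef_rot: [3.141, -0.0, 0.081]
force: [1.2, -0.1, 1.2]
grip_width: 0.0479
grip_force: 8.0
```

Request:
{"op": "apply_moves", "data": {"plan": [0,0,-5,0,0,0,-10,0,0,0,-20,0,0,0,-20,0,0,0,-20,0,0,0,-20,0,0,0,-20,0,0,0,-20,0,0,0,-20,0,0,0,-20,0,0,0,-15,0,0,0,-5,0,0,0,0,0,0,0,0,0]}}

```text
time_s: 67.15
ee_pos: [0.4448, -0.313, 0.211]
eef_rot: [-3.141, 0.001, 0.081]
force: [-0.4, 0.1, -1.0]
grip_width: 0.0476
grip_force: 8.0
```

```bash
python3 go.py .492,.2905;python3 look.py .492 .2905 cjar side scene;python3 look.py .5016 .199 cjar side scene
```

```text
[ 0.4448 -0.313   0.211 ] [-3.141e+00  7.000e-04  8.070e-02] 0.04756241794896243 held (array([ 0.4435, -0.3131]), 3041, np.float64(0.2389), np.float64(0.2419)) [-1.3  0.   0. ]
.492,.2905 [ 9.570e+01 -5.977e+02  3.000e-01]
[ 0.4448 -0.3129  0.2108] [-3.1407e+00  1.0000e-03  8.0800e-02] 67.2
side (array([0.4901, 0.2908]), 163, np.float64(0.1071), np.float64(0.1152)) [ 9.390e+01 -5.981e+02  5.000e-01]
scene (array([0.4941, 0.2895]), 146, np.float64(0.1077), np.float64(0.1156)) [ 9.780e+01 -5.965e+02  4.000e-01]
[ 0.4448 -0.313   0.2109] [-3.1407e+00  9.0000e-04  8.0800e-02] 67.3
side (array([0.5088, 0.2091]), 176, np.float64(0.107), np.float64(0.1153)) [ 1.059e+02 -5.152e+02  4.000e-01]
scene (array([0.5116, 0.2086]), 159, np.float64(0.1074), np.float64(0.1156)) [ 1.086e+02 -5.145e+02  4.000e-01]
```

The blue jar in the mm cell was nudged about 1 cm within its cell. I'll re-measure it before fitting its stopper.

Request:
{"op": "apply_moves", "data": {"plan": [2,-10,0,0,3.5,-20,0,0,7,-40,0,0,7,-40,0,0,7,-40,0,0,7,-40,0,0,7,-40,0,0,7,-40,0,0,7,-40,0,0,7,-40,0,0,7,-40,0,0,7,-40,0,0,7,-40,0,0,7,-40,0,0,7,-40,0,0,0,-30,0,0,0,-17.5,0,0,0,0,0,0,0,0,0,0]}}

```text
time_s: 69.3
ee_pos: [0.4929, 0.2897, 0.2116]
eef_rot: [3.141, 0.0, 0.081]
force: [-1.1, -0.7, -1.4]
grip_width: 0.0476
grip_force: 8.0
```

```bash
python3 go.py .492,.2905; python3 look.py .492 .2905 cjar;python3 look.py .51 .209 cjar
```

```text
[0.4929 0.2897 0.2116] [3.1413e+00 2.0000e-04 8.1000e-02] 0.04761335349777642 held (array([0.4915, 0.2895]), 3052, np.float64(0.2394), np.float64(0.2424)) [-1.4  0.1  0. ]
.492,.2905 [-0.8 -0.9 -0. ]
[0.493  0.2893 0.2117] [3.1413e+00 1.0000e-04 8.0200e-02] 69.35
wrist (array([0.491, 0.29 ]), 491, np.float64(0.115), np.float64(0.1166)) [-2.  -0.9 -0. ]
side (array([0.4903, 0.2904]), 171, np.float64(0.1072), np.float64(0.1159)) [-2.6 -1.3 -0. ]
scene (array([0.4944, 0.289 ]), 147, np.float64(0.1075), np.float64(0.1158)) [ 1.3  0.4 -0. ]
[0.4933 0.2892 0.2119] [-3.1416e+00 -3.0000e-04  7.9400e-02] 69.5
wrist (array([0.5105, 0.2118]), 997, np.float64(0.1144), np.float64(0.1166)) [11.  78.5  0. ]
side (array([0.5093, 0.2088]), 175, np.float64(0.1075), np.float64(0.1153)) [ 9.6 81.4  0. ]
scene (array([0.5118, 0.2084]), 159, np.float64(0.1075), np.float64(0.1153)) [12.1 82.   0. ]
```

Request:
{"op": "apply_moves", "data": {"plan": [-0.5,-0.5,10,0,0,0,20,0,0,0,20,0,0,0,15,0,0,0,10,0,0,0,5,0,0,0,2,0,0,0,2,0,0,0,2,0,0,0,2,0,0,0,2,0,0,0,2,0,0,0,0,0]}}

```text
time_s: 70.95
ee_pos: [0.4924, 0.2906, 0.1194]
eef_rot: [3.141, 0.0, 0.081]
force: [0.6, -0.3, -0.5]
grip_width: 0.048
grip_force: 8.0
```

Request:
{"op": "apply_moves", "data": {"plan": [0,0,1.5,0,0,0,1.5,0,0,0,1.5,0,0,0,1.5,0,0,0,1.5,0,0,0,1,0,0,0,1,0,0,0,1,0,0,0,1,0,0,0,0,0]}}

```text
time_s: 71.95
ee_pos: [0.4924, 0.2906, 0.108]
eef_rot: [3.142, 0.0, 0.081]
force: [0.2, -0.4, -0.8]
grip_width: 0.0479
grip_force: 8.0
```

Request:
{"op": "apply_moves", "data": {"plan": [0,0,0,0,0,0,0,0,0,0,0,0,0,0,0,0,0,0,-5,0,0,0,-10,0,0,0,-20,0,0,0,-20,0,0,0,-20,0,0,0,-20,0,0,0,-10,0,0,0,0,0,0,0,0,0], "hand": 0.4}}

```text
time_s: 73.25
ee_pos: [0.4923, 0.2906, 0.2126]
eef_rot: [3.141, 0.001, 0.081]
force: [0.8, -0.3, 0.1]
grip_width: 0.0656
grip_force: 0.0
```

```bash
python3 chk.py .492,.2905
```

```text
[0.13813559 0.13970521 0.14061819] expect top .140 (array([0.4919, 0.2904]), 836, np.float64(0.1344), np.float64(0.1367))
```

Request:
{"op": "apply_moves", "data": {"plan": [-1,10,0,0,-1,20,0,0,-12,40,0,0,-12,40,0,0,-12,40,0,0,-12,40,0,0,-12,40,0,0,-12,40,0,0,-12,40,0,0,-12,40,0,0,-12,40,0,0,-12,40,0,0,-12,40,0,0,-12,40,0,0,-12,40,0,0,0,30,0,0,0,21,0,0,0,0,0,0,0,0,0,0], "hand": 0.5}}

```text
time_s: 75.2
ee_pos: [0.3829, -0.3209, 0.2125]
eef_rot: [-3.141, 0.001, 0.08]
force: [0.6, 0.6, -0.2]
grip_width: 0.0704
grip_force: 0.0
```

```bash
python3 look.py .384 -.3207 stop
```

```text
[ 0.3829 -0.3209  0.2125] [-3.1406e+00  8.0000e-04  8.0000e-02] 75.2
wrist (array([ 0.382, -0.321]), 608, np.float64(0.047), np.float64(0.0491)) [-0.9  0.   0. ]
side (array([ 0.3866, -0.3209]), 255, np.float64(0.0446), np.float64(0.0486)) [ 3.7  0.3 -0. ]
scene (array([ 0.3837, -0.3206]), 128, np.float64(0.044), np.float64(0.0498)) [ 0.8 -0.3 -0. ]
```

Request:
{"op": "apply_moves", "data": {"plan": [0.5,0.2,10,0,0,0,20,0,0,0,20,0,0,0,20,0,0,0,20,0,0,0,20,0,0,0,20,0,0,0,20,0,0,0,18,0,0,0,13,0,0,0,8,0,0,0,5,0,0,0,2.5,0,0,0,0,0,0,0,0,0]}}

```text
time_s: 76.85
ee_pos: [0.3842, -0.3215, 0.0171]
eef_rot: [3.141, -0.001, 0.081]
force: [0.2, -0.4, 0.8]
grip_width: 0.0707
grip_force: 0.0
```

Request:
{"op": "apply_moves", "data": {"plan": [0,0,0,0,0,0,0,0,0,0,0,0,0,0,0,0,0,0,0,0,0,0,0,0], "hand": -0.2}}

```text
time_s: 77.45
ee_pos: [0.3841, -0.3214, 0.0168]
eef_rot: [3.141, -0.0, 0.081]
force: [-0.1, 0.9, 2.5]
grip_width: 0.0478
grip_force: 8.0
```

Request:
{"op": "apply_moves", "data": {"plan": [0,0,-5,0,0,0,-10,0,0,0,-20,0,0,0,-20,0,0,0,-20,0,0,0,-20,0,0,0,-20,0,0,0,-20,0,0,0,-20,0,0,0,-20,0,0,0,-15,0,0,0,-5,0,0,0,0,0,0,0,0,0]}}

```text
time_s: 78.85
ee_pos: [0.3838, -0.3211, 0.211]
eef_rot: [-3.141, 0.001, 0.081]
force: [0.9, -0.3, -0.3]
grip_width: 0.0473
grip_force: 8.0
```

```bash
python3 go.py .5105,.2087;python3 look.py .51 .209 cjar side scene
```

```text
[ 0.3838 -0.3211  0.211 ] [-3.1409e+00  6.0000e-04  8.0800e-02] 0.0472500128726416 held (array([ 0.3827, -0.3212]), 3018, np.float64(0.2389), np.float64(0.2419)) [-1.1  0.1  0. ]
.5105,.2087 [ 1.691e+02 -5.178e+02  3.000e-01]
[ 0.3837 -0.3211  0.2109] [-3.1406e+00  9.0000e-04  8.0800e-02] 78.9
side (array([0.5085, 0.2092]), 171, np.float64(0.1076), np.float64(0.1152)) [ 1.671e+02 -5.185e+02  3.000e-01]
scene (array([0.5119, 0.2084]), 158, np.float64(0.1075), np.float64(0.1153)) [ 1.705e+02 -5.174e+02  3.000e-01]
```

Request:
{"op": "apply_moves", "data": {"plan": [2,-10,0,0,2.5,-20,0,0,15,-40,0,0,15,-40,0,0,15,-40,0,0,15,-40,0,0,15,-40,0,0,15,-40,0,0,15,-40,0,0,15,-40,0,0,15,-40,0,0,15,-40,0,0,15,-40,0,0,0,-30,0,0,0,-18,0,0,0,0,0,0,0,0,0,0]}}

```text
time_s: 80.7
ee_pos: [0.5107, 0.2088, 0.2114]
eef_rot: [3.141, 0.0, 0.082]
force: [0.6, 0.5, -0.1]
grip_width: 0.0478
grip_force: 8.0
```

```bash
python3 go.py .5105,.2088;python3 look.py .51 .209 cjar
```

```text
[0.5107 0.2088 0.2114] [3.1413e+00 5.0000e-04 8.1600e-02] 0.047773455970161666 held (array([0.5097, 0.2087]), 3048, np.float64(0.2393), np.float64(0.2423)) [-1. -0.  0.]
.5105,.2088 [-0.2 -0.1  0. ]
[0.5109 0.2082 0.2115] [3.1414e+00 3.0000e-04 8.0700e-02] 80.75
wrist (array([0.5089, 0.2092]), 487, np.float64(0.115), np.float64(0.1165)) [-1.9 -1.1  0. ]
side (array([0.5085, 0.2099]), 174, np.float64(0.1068), np.float64(0.1151)) [-2.3 -1.8  0. ]
scene (array([0.5119, 0.2085]), 156, np.float64(0.1074), np.float64(0.116)) [ 1.  -0.2 -0. ]
```

Request:
{"op": "apply_moves", "data": {"plan": [-0.3,-0.4,10,0,0,0,20,0,0,0,20,0,0,0,15,0,0,0,10,0,0,0,5,0,0,0,2,0,0,0,2,0,0,0,2,0,0,0,2,0,0,0,2,0,0,0,2,0,0,0,0,0]}}

```text
time_s: 82.2
ee_pos: [0.5107, 0.209, 0.1194]
eef_rot: [3.142, 0.0, 0.081]
force: [-0.4, 0.6, -0.1]
grip_width: 0.0475
grip_force: 8.0
```

Request:
{"op": "apply_moves", "data": {"plan": [0,0,1.5,0,0,0,1.5,0,0,0,1.5,0,0,0,1.5,0,0,0,1.5,0,0,0,1,0,0,0,1,0,0,0,1,0,0,0,1,0,0,0,0,0]}}

```text
time_s: 83.2
ee_pos: [0.5107, 0.2091, 0.108]
eef_rot: [3.142, 0.0, 0.081]
force: [-0.4, 0.8, -0.3]
grip_width: 0.0474
grip_force: 8.0
```

Request:
{"op": "apply_moves", "data": {"plan": [0,0,0,0,0,0,0,0,0,0,0,0,0,0,0,0,0,0,-5,0,0,0,-10,0,0,0,-20,0,0,0,-20,0,0,0,-20,0,0,0,-20,0,0,0,-20,0,0,0,0,0,0,0,0,0], "hand": 0.4}}

```text
time_s: 84.5
ee_pos: [0.5108, 0.209, 0.2232]
eef_rot: [-3.141, -0.001, 0.081]
force: [-0.8, 0.2, -1.3]
grip_width: 0.0658
grip_force: 0.0
```

```bash
python3 chk.py .51,.209
```

```text
[0.13809899 0.13966998 0.14049379] expect top .140 (array([0.5102, 0.209 ]), 759, np.float64(0.1345), np.float64(0.1368))
```

Request:
{"op": "apply_moves", "data": {"plan": [0,20,0,0,0,40,0,0,0,40,0,0,0,40,0,0,0,40,0,0,0,20,0,0,0,0,0,0,0,0,0,0]}}

```text
time_s: 85.35
ee_pos: [0.5267, 0.01, 0.2224]
eef_rot: [-3.141, 0.001, 0.08]
force: [0.5, 0.3, 0.0]
grip_width: 0.0659
grip_force: 0.0
```

```bash
python3 - <<'E'
from h import *
s=snap('scene');d=snap('side')
a=s['image'][100:320,60:460];b=d['image'][90:310,100:500]
cv2.imwrite('pics/f.png',np.vstack([a,b])[:,:,::-1])
for n,c in(('s',s),('d',d)):
    P=cloud(c)
    for g in ((.5935,.21),(.583,.301),(.492,.2905),(.5105,.209)):
        k=np.isfinite(P[...,0])&(np.hypot(P[...,0]-g[0],P[...,1]-g[1])<.026)&(P[...,2]>.10)&(P[...,2]<.17)
        print(n,g,np.percentile(P[k][:,2],98).round(4),fitc(P,g,.118,.137,.024,.03))
E
```

```text
s (0.5935, 0.21) 0.1398 (array([0.5939, 0.2116]), 120, np.float64(0.1306), np.float64(0.1364))
s (0.583, 0.301) 0.1402 (array([0.5838, 0.3024]), 113, np.float64(0.1293), np.float64(0.1365))
s (0.492, 0.2905) 0.1405 (array([0.4928, 0.2918]), 97, np.float64(0.1306), np.float64(0.136))
s (0.5105, 0.209) 0.1395 (array([0.5107, 0.21  ]), 103, np.float64(0.1302), np.float64(0.1363))
d (0.5935, 0.21) 0.1392 (array([0.5944, 0.2119]), 118, np.float64(0.1298), np.float64(0.1366))
d (0.583, 0.301) 0.1397 (array([0.5842, 0.3032]), 105, np.float64(0.1299), np.float64(0.1368))
d (0.492, 0.2905) 0.14 (array([0.4928, 0.2929]), 119, np.float64(0.1309), np.float64(0.1368))
d (0.5105, 0.209) 0.1392 (array([0.5116, 0.2105]), 125, np.float64(0.1304), np.float64(0.1367))
```

View pics/f.png

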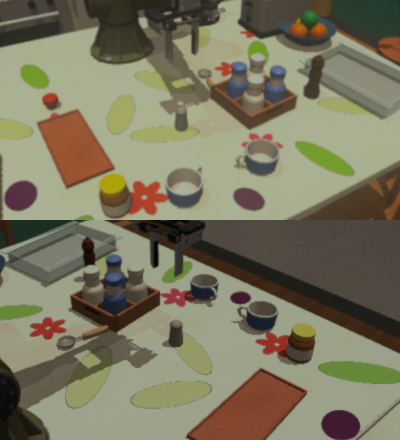

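All four jars stand stoppered in the caddy at around (255,85) and (115,290), with matching colours and all cap tops at 140 mm. The dish is empty and the bystanders are in place.

```bash
python3 -c "
from station import ctrl
print(ctrl.hand_in())"
```

```text
the job is handed in; nothing more can be done
None
```

All four jars (two blue, two white) stand upright in their own caddy cells, each closed with a stopper of its own colour down to the rim, and the job is handed in at about 85 s of the 210 s limit; the hand-in gave no verdict.

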